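Stroke along the sprung pads of a board test nest

TASK

Before the next board goes on the test nest, check that none of its sprung support pads sticks: with closed fingertips, stroke lightly along the L-shaped row of six white pads, beginning at the pad next to the tall steel post and following the row round its corner to the other end. Each pad in turn must visibly dip (a few millimetres) and spring back, and never go down to its stop. Press gently, pick up nothing, and leave the post, the low block and the loose things on and around the nest as they are.

Things in the scene. Friction and masses are not known exactly. Their poses are not given: they have to be found in the camera images.
- nest: Fixed aluminium plate of a board test nest, 200 (its x) x 220 (its y) x 20 mm, flat on the table; origin at the centre of its underside. Six sprung pads stand on it in one L-shaped row, 44 mm apart: pads 1 to 4 along its y, then round the corner at pad 4 to pads 5 and 6 along its x. The plate is bare for 23 mm around every pad's centre at least, save the neighbouring heads.
- pad1_top (a point): Centre of pad 1's top, at x -52, y 46 mm in the nest's frame, 38 mm above the table at rest; sinks with the pad. White plastic mushroom head 26 mm across on a spring: flat top 8 mm across, then a 30 degree slope 5 mm down to the rim, so a fingertip kept 2 to 4 mm below the rest height of the tops slides from pad to pad and rides up on each.
- pad2_top (a point): Centre of pad 2's top, at x -52, y 2 mm in the nest's frame, 38 mm above the table at rest; sinks with the pad. Same shape as pad 1.
- pad3_top (a point): Centre of pad 3's top, at x -52, y -42 mm in the nest's frame, 38 mm above the table at rest; sinks with the pad. Same shape as pad 1.
- pad4_top (a point): Centre of pad 4's top, at x -52, y -86 mm in the nest's frame, 38 mm above the table at rest; sinks with the pad. Same shape as pad 1.
- pad5_top (a point): Centre of pad 5's top, at x -8, y -86 mm in the nest's frame, 38 mm above the table at rest; sinks with the pad. Same shape as pad 1.
- pad6_top (a point): Centre of pad 6's top, at x 36, y -86 mm in the nest's frame, 38 mm above the table at rest; sinks with the pad. Same shape as pad 1.
- pad1 (a joint): How far pad 1 is pushed down, m: 0 up, 0.012 at its stop. Spring 600 N/m with 0.6 N preload, so about 2.4 N at 3 mm and 7.8 N at the stop; it springs back up when let go.
- pad2 (a joint): How far pad 2 is pushed down, m: 0 up, 0.012 at its stop. Same spring as pad 1.
- pad3 (a joint): How far pad 3 is pushed down, m: 0 up, 0.012 at its stop. Same spring as pad 1.
- pad4 (a joint): How far pad 4 is pushed down, m: 0 up, 0.012 at its stop. Same spring as pad 1.
- pad5 (a joint): How far pad 5 is pushed down, m: 0 up, 0.012 at its stop. Same spring as pad 1.
- pad6 (a joint): How far pad 6 is pushed down, m: 0 up, 0.012 at its stop. Same spring as pad 1.
- post: Upright round steel post, 10 mm across (16 mm collar at its foot) and 40 mm tall, fixed on the nest plate in line with the row, about 47 mm beyond one end of it: beyond pad 1 in some starts, beyond pad 6 in others. The row begins at the pad next to it. Origin at its foot, 20 mm above the table.
- block: Low square steel block, 24 x 24 x 8 mm, fixed on the plate about 47 mm beyond the other end of the row. Origin at its underside, 20 mm above the table.
- heatsink: Loose finned aluminium heatsink, 40 x 40 x 28 mm, standing on the nest plate inside the L, 20 mm above the table; leave it alone. Origin at the centre of its underside.
- fan: Loose square black fan, 80 x 80 x 25 mm, lying beside the nest; leave it alone. Origin at the centre of its underside.
- screw_pot: Loose small grey bowl, 60 mm across, 35 mm tall, beyond the nest; leave it alone. Origin at the centre of its underside.
- screwdriver: Loose screwdriver lying beside the nest, along its own x; leave it alone.
- memory: Loose memory module, 133 x 30 x 4 mm, flat on the table to the robot's right; leave it alone. Origin at the centre of its underside.
- jar: Loose closed jar, 52 mm across, 60 mm tall, to the robot's left; leave it alone. Origin at the centre of its underside.

How it is judged:
By the outcome, as a careful person would: the job done as asked, in the order asked, and still so for the second after the job is handed in, with the robot touching nothing.
It also fails if it takes over 45 s, if anything falls off the work surface, if the arm or the gripper's body presses on something with over 40 N, if the wrist force passes 120 N, or if a joint passes its speed limit or range.

ROBOT

A 6-joint arm with a two-finger parallel gripper is mounted at the origin on the work surface. World frame = base frame: x ahead of the robot, y to its left, z up, the work surface at z = 0. Lengths are in mm, angles in rad, forces in N, time in s.
With the tool pointing down it reaches from about 275 to 750 mm from the base axis. Payload 10.2 kg.
Tool frame: the origin (TCP) lies between the finger pads; the fingertips stand 11 mm ahead of it and the grasp point (between the pads) lies 8 mm behind it (ctrl.nose_length is the distance from the TCP to the fingertips, in mm); x points along the fingers, y is the direction in which the jaws open and shut, and the axes are right-handed (so a half turn about x gives the same grasp; the last joint's range is limited). The gripper opens to 85 mm and grips with 20 to 120 N. Pads are 22 mm wide; open, the fingers measure 114 mm over their backs; the gripper's body (76 mm by 85 mm) begins 54 mm behind the grasp point. The pads swing forward as they close: fully open they stand 13 mm farther back than shut.
Start: joints at [-1.339, 0.313, 1.498, -0, 1.331, -0.223], TCP at [230.612, -471.645, 242.294] pointing down, gripper open.
Joint ranges: [-2.94, 2.94], [-0.97, 2.17], [0.19, 2.56], [-1.23, 4.37], [0.02, 3.11], [-2.88, 2.88]. Speed limits (rad/s): [2.39, 2.39, 3.01, 3.14, 3.14, 3.14].

INTERFACE

Orientations are given as a unit quaternion [w, x, y, z].
In Python, from rig import ctrl, capture, ticket gives the robot as it stands.
- The arm moves only by the tool step_arm, never from a script. Its argument "commands" is a list of rows, each a list of 2 entries, a list of its own where there are three numbers: the shift along the world's x, y, z normalised to -1 to 1, where 1 is 0.04 m, then the turn about the world's z normalised to -1 to 1, where 1 is 180 degrees. A call has 1 to 5 rows; each row shifts and turns the commanded pose from where the row before left it; what a row does not reach is not made up. A row lasts 1/10 s, in which the tool goes at most 50 mm and 8.59 degrees, less where a joint would pass 70% of its speed; a pose out of reach is approached as far as the arm can. A call with a number of a shift or a turn outside -1 to 1 is refused whole. A call with a gripper value outside its range is refused whole. "gripper" is the closure, from -1 (fully open) to 1 (shut), so that 0 is half open, set as the call begins (left out, the last holds). The fingers move at their own pace and stop on an object; "force" is the grip in N (left out, the last holds). Time passes only in rows, so rows that do not move let the fingers close. It gives the time, the measured TCP pose, the force and the opening at its end, in the units of the state.
- ctrl.sense(): the state, without advancing time (a new reading comes with each control period).
- capture(name): name is "scene" or "side" or "wrist"; returns a dict with "image" (480x640x3 uint8, blue, green, red), "fov_y" (degrees; the focal length in pixels is half the picture's height over the tangent of half this angle, whatever the lens; pixels are square), "cx", "cy" (the principal point, pixels), "origin" and "orientation" of the camera in the world. Camera axes: x right, y down, z forward; pixel columns grow to the right and rows downward; lengths in mm; the calibration is good to about 2 mm. A picture is of the moment at which its call begins. There is no depth.
- ticket.finish_job(): hands the job in, once; it reports no verdict.
The state is a dict: "time_s": time; "joints": joint angles; "dq": joint speeds; "tau": joint torques, N m; "eef_pos": TCP position; "ee_rot": TCP orientation; "force": force on the tool from outside, world axes, zero at the start; "wrist_torque": the same for the moment, N m; "grip_width": opening from 0.0 (shut) to 1.0 (fully open).
Only numpy, scipy, OpenCV 4.12 (cv2) and the standard library are available. Lean on these libraries where they do the work, as an engineer would, in place of code of your own. Each camera call takes 0.05 s, during which the arm holds its last target.

## Working session

There is one attempt and no reset: what is moved stays moved. The work goes in short steps, Python scripts to look and compute and a tool call to move; the robot and the scene stay as the last step left them, time stands still between calls to the robot, and variables do not carry over. Pictures are saved under pics/ and viewed, and the job is handed in when it is done.

Besides the shell and the picture viewer there is one more tool, called after ">>>" as name([rows], argument=value, ...), one row to a line, values as JSON. step_arm: Moves the arm, as the interface text tells. Its arguments: {"type":"object","properties":{"commands":{"type":"array","items":{"type":"array"}},"gripper":{"type":"number"},"force":{"type":"number"}},"required":["commands"]}

```bash
mkdir -p pics
cat > h.py <<'E'
import numpy as np,cv2,json
from scipy.spatial.transform import Rotation as R
from rig import ctrl,capture,ticket
def cap(n,f):
    c=capture(n); cv2.imwrite(f'pics/{f}.png',c['image'])
    np.save(f'pics/{f}.npy',c,allow_pickle=True); return c
def load(f): return np.load(f'pics/{f}.npy',allow_pickle=True).item()
def rot(c):
    q=np.array(c['orientation']).ravel(); return R.from_quat(np.r_[q[1:],q[0]]).as_matrix()
def foc(c): return c['image'].shape[0]/2/np.tan(np.radians(c['fov_y'])/2)
def onplane(c,u,v,z):
    d=rot(c)@np.array([(u-c['cx'])/foc(c),(v-c['cy'])/foc(c),1.]); o=np.array(c['origin']); return o+d*(z-o[2])/d[2]
def proj(c,p):
    q=rot(c).T@(np.array(p)-c['origin']); return q[:2]/q[2]*foc(c)+[c['cx'],c['cy']]
E
python3 - <<'E'
from h import *
for n in('scene','side','wrist'):
    c=cap(n,n+'0'); print(n,c['origin'],c['orientation'],c['fov_y'],c['cx'],c['cy'])
print(ctrl.sense())
E
```

```text
scene [ 1160.77201271 -1009.78202883   960.82504516] [-0.42860911  0.85616642  0.26066188 -0.12380904] 43.05356344826991 311.8981741000963 236.53617360721054
side [ 185.41470293 -923.25627425 1129.06600724] [-0.36192542  0.91156029 -0.18506043  0.06180992] 49.155354112590096 328.73647874255033 230.21475264712984
wrist [ 298.09830802 -439.07462736  373.01989865] [ 0.12580145  0.83896745 -0.52350039 -0.07908826] 69.18124420994893 314.71212968968865 236.09982635654023
{'time_s': 0.15, 'joints': array([-1.33940425e+00,  3.13309981e-01,  1.49824944e+00,  2.14520981e-05,
        1.33099492e+00, -2.23400851e-01]), 'dq': array([ 0.00109834, -0.00302083, -0.00198186, -0.00021885,  0.00227261,
        0.00106248]), 'tau': array([ 1.08969696e-03, -4.12370932e+01, -2.59796298e+01, -1.75272116e-04,
        3.21350621e-03,  5.83718460e-06]), 'eef_pos': array([ 230.57171991, -471.46108541,  241.87735679]), 'ee_rot': array([ 0.1590696 ,  0.68890981,  0.15974967, -0.6888978 ]), 'force': array([0.70667652, 0.04429851, 0.59468939]), 'wrist_torque': array([ 0.00888571,  0.01217944, -0.0192965 ]), 'grip_width': 1.0002993885621247}
```

View pics/scene0.png

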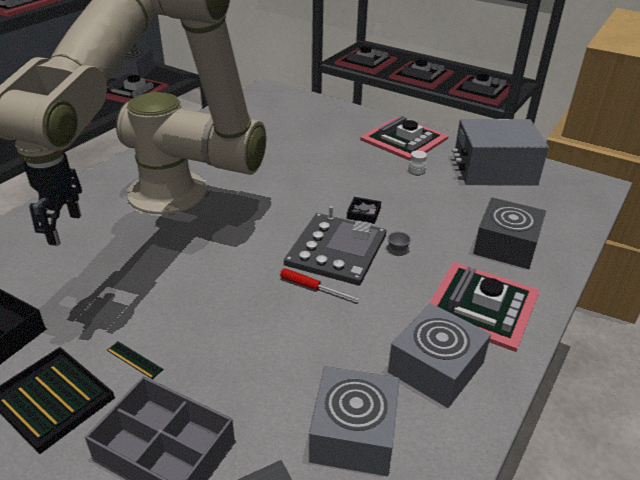

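View pics/side0.png

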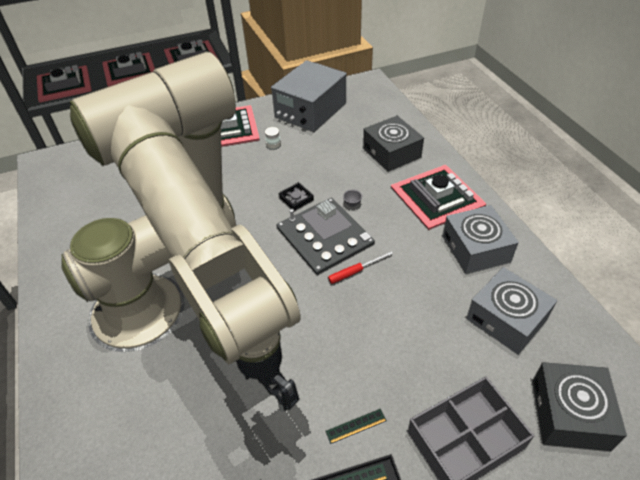

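View pics/wrist0.png

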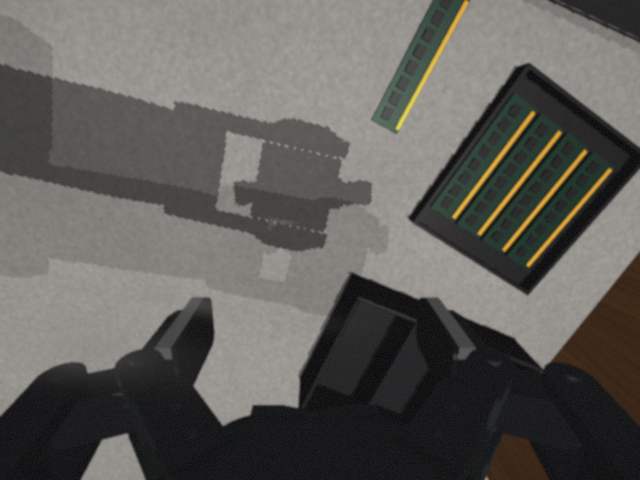

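The nest lies at about (335,245) in the scene view. The post at (331,212) is next to the end of the four-pad leg, so the row starts at pad 1. The block is beyond pad 6 at (357,270). Next I measure the pads.

Run:
```python
from h import *
s=load('scene0');d=load('side0')
a=cv2.resize(s['image'][185:305,265:425],None,fx=4.5,fy=4.5,interpolation=cv2.INTER_CUBIC)
b=cv2.resize(d['image'][170:290,260:420],None,fx=4.5,fy=4.5,interpolation=cv2.INTER_CUBIC)
cv2.imwrite('pics/za.png',a);cv2.imwrite('pics/zb.png',b)
for c,(y0,y1,x0,x1) in((s,(185,305,265,425)),(d,(170,290,260,420))):
    g=cv2.cvtColor(c['image'],cv2.COLOR_BGR2HSV)[y0:y1,x0:x1]
    m=((g[...,2]>165)&(g[...,1]<60)).astype(np.uint8)
    n,l,st,ce=cv2.connectedComponentsWithStats(m)
    for i in range(1,n):
        if st[i,4]>8:
            u,v=ce[i]+[x0,y0]; print(st[i],np.round([u,v],1),np.round(onplane(c,u,v,35)[:2],1))
```

```text
[55 37  9  6 37] [323.9 224.7] [488.6  80. ]
[49 47  9  5 36] [317.7 234. ] [497.3  36.9]
[42 56  9  6 43] [311.1 243.7] [505.8  -6.2]
[35 66 10  6 43] [304.4 253.9] [514.7 -49. ]
[52 71  9  6 44] [321.2 258.5] [558.1 -40.9]
[69 75 10  6 43] [338.4 262.9] [601.2 -31.6]
[87 81 10  8 43] [356.7 269.5] [649.7 -28.2]
[ 65 104  10   4  11] [334.3 290.4] [ 644.7 -120.3]
[ 79 109  10   4  11] [348.3 295.4] [ 679.4 -116.8]
[   0    0  160  120 9356] [344.5 232. ] [593.3   6.5]
[148   3  12   5  16] [413.6 174.6] [892.  145.6]
[42 36  6  4 10] [304.6 207.6] [524.2 144.9]
[36 53  9  7 49] [300.3 226.3] [485.9  77.9]
[44 62 10  8 53] [308.5 235.4] [494.7  35.1]
[88 68  9  7 53] [352. 241.] [598.7 -33.4]
[53 72  9  7 53] [317.2 245. ] [503.8  -8.3]
[75 75  9  7 54] [339.1 248. ] [555.4 -42.7]
[61 81 10  8 58] [325.8 254.8] [512.4 -51. ]
[122  90  10   7  23] [386.3 263.1] [ 650.4 -143.1]
[ 63 101   8   5  17] [327.  273.3] [ 490.9 -111.8]
[  0 108  14  12 110] [264.7 284.7] [327.1 -82.1]
[ 85 117   7   3  12] [348.2 288. ] [ 523.  -178.3]
```

View pics/za.png

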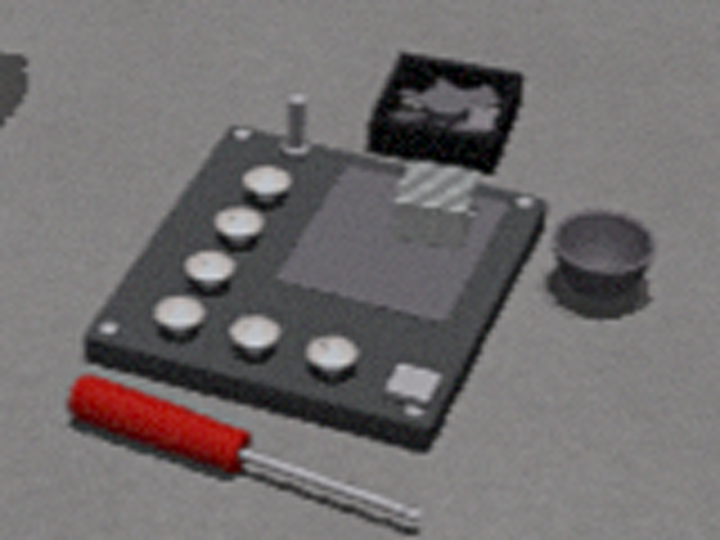

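View pics/zb.png

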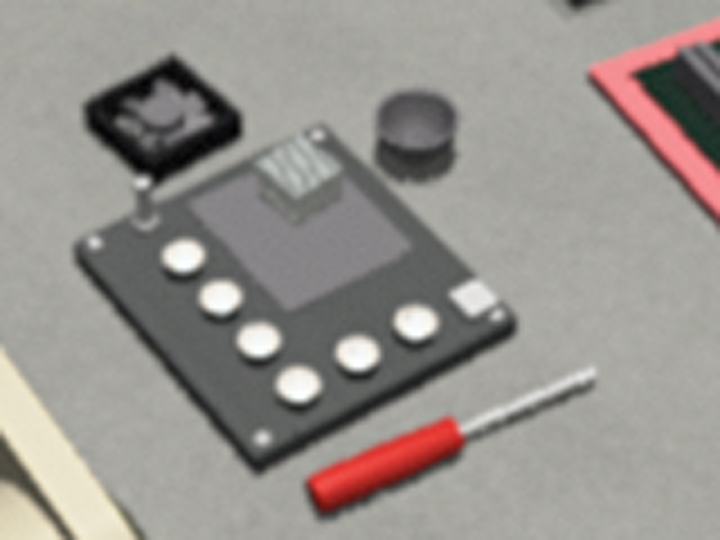

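Both views agree to within about 3 mm, and the row runs pad 1 to pad 6. I'll fit the frame and move up while closing the fingers.

Run:
```python
from h import *
A=np.array([[488.6,80.],[497.3,36.9],[505.8,-6.2],[514.7,-49],[558.1,-40.9],[601.2,-31.6]])
B=np.array([[485.9,77.9],[494.7,35.1],[503.8,-8.3],[512.4,-51],[555.4,-42.7],[598.7,-33.4]])
N=np.array([[-52,46],[-52,2],[-52,-42],[-52,-86],[-8,-86],[36,-86.]])
for P in(A,B,(A+B)/2):
    H=(N-N.mean(0)).T@(P-P.mean(0)); th=np.arctan2(H[0,1]-H[1,0],H[0,0]+H[1,1])
    r=np.array([[np.cos(th),-np.sin(th)],[np.sin(th),np.cos(th)]]); t=P.mean(0)-r@N.mean(0)
    print(np.degrees(th),t); F=(r@N.T).T+t; print(F.round(1).tolist(),np.abs(F-P).max())
q=ctrl.sense()['ee_rot']; print(R.from_quat(np.r_[q[1:],q[0]]).as_matrix().round(3))
```

```text
11.48641104152115 [548.65213376  45.33288793]
[[488.5, 80.1], [497.3, 36.9], [506.1, -6.2], [514.8, -49.3], [557.9, -40.5], [601.1, -31.8]] 0.36221508811354397
11.602136305187347 [546.09022586  43.44194559]
[[485.9, 78.0], [494.8, 34.9], [503.6, -8.2], [512.4, -51.3], [555.5, -42.4], [598.7, -33.6]] 0.29020338595735495
11.544244753931668 [547.37121431  44.38743021]
[[487.2, 79.1], [496.0, 35.9], [504.8, -7.2], [513.6, -50.3], [556.7, -41.5], [599.9, -32.7]] 0.3261741745207729
[[-0.     0.439 -0.898]
 [ 0.001 -0.898 -0.439]
 [-1.    -0.001 -0.   ]]
```

>>> step_arm([
  [[0.4,1,0],0],
  [[0.4,1,0],0],
  [[0.4,1,0],0],
  [[0.4,1,0],0],
  [[0.4,1,0],0],
], gripper=1, force=20)

```text
time_s: 0.65
eef_pos: [310.8, -269.9, 242.2]
ee_rot: [0.159, 0.689, 0.159, -0.689]
force: [0.4, -0.9, -0.6]
grip_width: 0.143
```

>>> step_arm([
  [[0.6,1,0],0],
  [[0.6,1,0],0],
  [[0.6,1,0],0],
  [[0.6,1,0],0],
  [[0.6,1,0],0],
])

```text
time_s: 1.15
eef_pos: [431.2, -69.7, 242.3]
ee_rot: [0.159, 0.689, 0.159, -0.689]
force: [0.7, -1.3, -0.2]
grip_width: 0.001
```

Run:
```python
from h import *
for n in('scene','side','wrist'): cap(n,n+'1')
d=load('side1'); p=proj(d,ctrl.sense()['eef_pos']); print(p,proj(load('scene1'),ctrl.sense()['eef_pos']))
u,v=map(int,p); im=d['image'][max(0,v-60):v+60,u-80:u+80]
cv2.imwrite('pics/zs1.png',cv2.resize(im,None,fx=4,fy=4,interpolation=cv2.INTER_CUBIC))
```

```text
[295.06416643 214.34836893] [269.15958658 174.23258413]
```

View pics/wrist1.png

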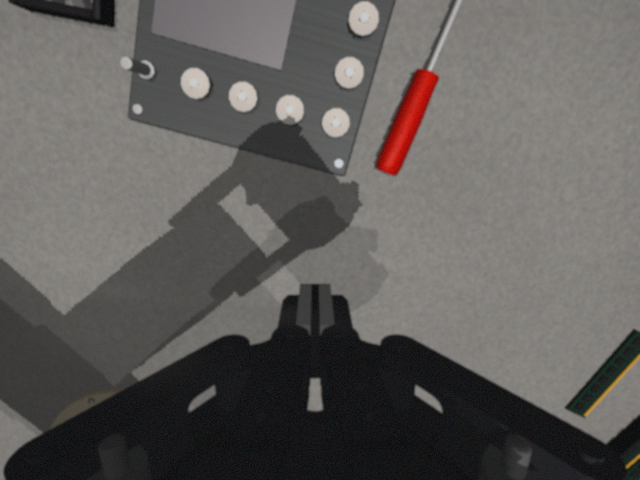

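View pics/zs1.png

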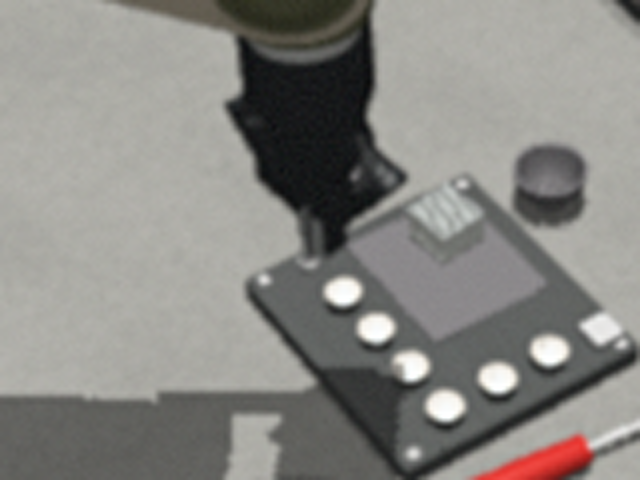

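View pics/scene1.png

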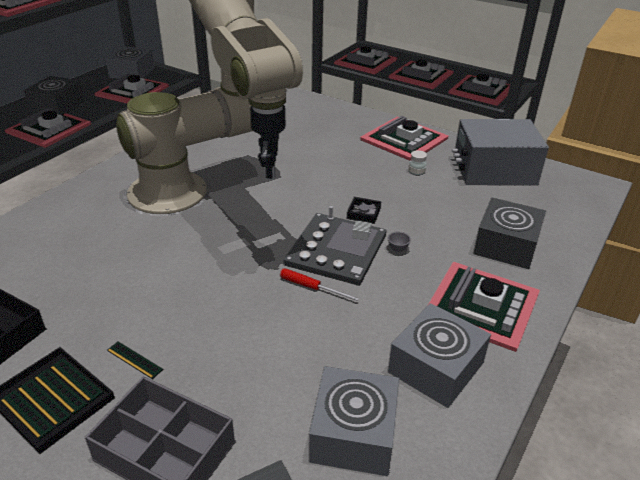

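Run:
```python
from h import *
c=load('wrist1')
g=cv2.cvtColor(c['image'],cv2.COLOR_BGR2HSV)[:180,150:400]
m=((g[...,2]>165)&(g[...,1]<70)).astype(np.uint8)
n,l,st,ce=cv2.connectedComponentsWithStats(m)
for i in range(1,n):
    if st[i,4]>300 and st[i,4]<2000: print(st[i],onplane(c,*(ce[i]+[150,0]),35)[:2].round(1))
# tip width
t=onplane(c,302,285,231); 
for u,v in((302,285),(330,285),(282,297),(350,297)): print(onplane(c,u,v,231)[:2].round(1))
print(c['origin'],ctrl.sense()['eef_pos'])
```

```text
[199   2  29  33 735] [599.  -31.3]
[185  57  28  31 655] [556.3 -40.1]
[ 31  68  28  30 636] [486.9  79.6]
[ 79  82  28  29 621] [495.7  36.9]
[126  95  27  26 522] [505.8  -5.5]
[172 109  27  28 579] [513.4 -48.9]
[437.  -59.2]
[442.6 -70.4]
[427.6 -53.7]
[441.3 -81.2]
[499.22540537 -34.73349413 373.37299168] [431.11679196 -69.57012128 242.00703192]
```

The tip is about 13 mm across the jaws and 22 mm along the pads. I'll turn it so the jaws lie across the four-pad leg, which keeps the knuckles away from the post.

>>> step_arm([
  [[0.13,0.42,-0.3],0.042],
  [[0.13,0.42,-0.3],0.042],
  [[0.13,0.42,-0.3],0.042],
  [[0.13,0.42,-0.3],0.042],
  [[0.13,0.42,-0.3],0.042],
])

```text
time_s: 1.8
eef_pos: [456.5, 11.8, 181.8]
ee_rot: [-0.375, -0.599, -0.375, 0.6]
force: [-0.2, -0.0, 0.1]
grip_width: -0.004
```

>>> step_arm([
  [[0.13,0.42,-0.3],0.042],
  [[0.13,0.42,-0.3],0.042],
  [[0.13,0.42,-0.3],0.042],
  [[0.13,0.42,-0.3],0.042],
  [[0,0,0],0.042],
])

```text
time_s: 2.3
eef_pos: [476.9, 79.7, 132.8]
ee_rot: [0.549, 0.445, 0.55, -0.446]
force: [0.5, -0.1, 1.0]
grip_width: 0.002
```

Run:
```python
from h import *
s=ctrl.sense(); q=s['ee_rot']; print(R.from_quat(np.r_[q[1:],q[0]]).as_matrix().round(3),s['joints'].round(2),s['eef_pos'],s['force'])
for n in('side','wrist'): cap(n,n+'2')
```

```text
[[-0.003  0.978  0.207]
 [ 0.     0.207 -0.978]
 [-1.    -0.003 -0.001]] [-0.08  0.35  1.76  0.    1.04 -0.29] [476.86457802  79.69038168 132.75802189] [ 0.48742364 -0.14478765  0.95016685]
```

View pics/wrist2.png

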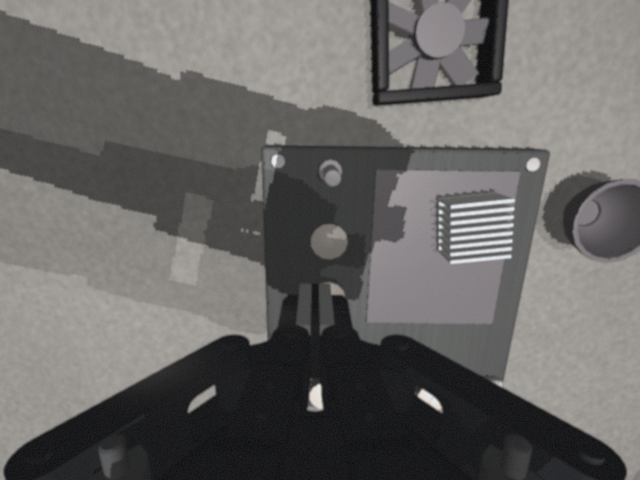

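View pics/side2.png

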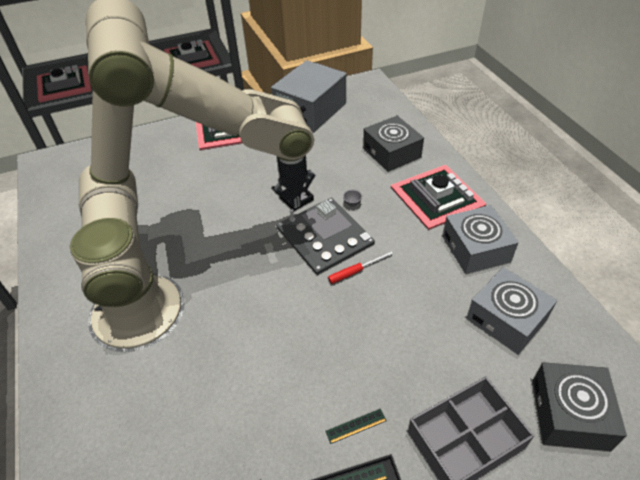

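The post is at (331,172) and pad 1 at (328,241) in the wrist view, with the jaws across the row. I'll descend between the post and pad 1.

>>> step_arm([
  [[0.05,0.16,-0.4],0],
  [[0.05,0.16,-0.4],0],
  [[0.05,0.15,-0.4],0],
  [[0,0,-0.4],0],
  [[0,0,-0.3],0],
])

```text
time_s: 2.9
eef_pos: [483.3, 97.4, 57.6]
ee_rot: [0.547, 0.448, 0.547, -0.448]
force: [0.1, -0.1, 0.1]
grip_width: 0.001
```

>>> step_arm([
  [[0,0,0],0],
])

```text
time_s: 3.0
eef_pos: [482.8, 97.6, 57.3]
ee_rot: [0.547, 0.447, 0.548, -0.448]
force: [0.1, -1.0, -0.9]
grip_width: 0.003
```

Run:
```python
from h import *
s=ctrl.sense(); print(s['eef_pos'],s['force'])
for n in('side','wrist'): cap(n,n+'3')
```

```text
[482.77234415  97.57822727  57.26160982] [ 0.10420318 -0.97440691 -0.94242808]
```

View pics/wrist3.png

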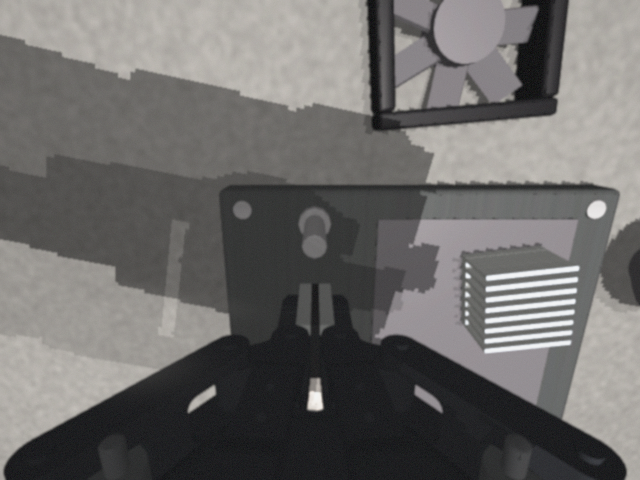

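>>> step_arm([
  [[-0.01,0.05,-0.14],0],
  [[0,0,-0.14],0],
  [[0,0,0],0],
])

```text
time_s: 3.4
eef_pos: [482.7, 100.4, 46.6]
ee_rot: [0.548, 0.446, 0.548, -0.447]
force: [0.8, 0.4, -0.7]
grip_width: -0.002
```

Run:
```python
from h import *
s=ctrl.sense(); print(s['eef_pos'],s['force'])
c=cap('side','side4')
cv2.imwrite('pics/z4.png',cv2.resize(c['image'][170:290,260:420],None,fx=4.5,fy=4.5,interpolation=cv2.INTER_CUBIC))
```

```text
[482.66893476 100.39850555  46.5734671 ] [ 0.77036553  0.40534136 -0.66523783]
```

View pics/z4.png

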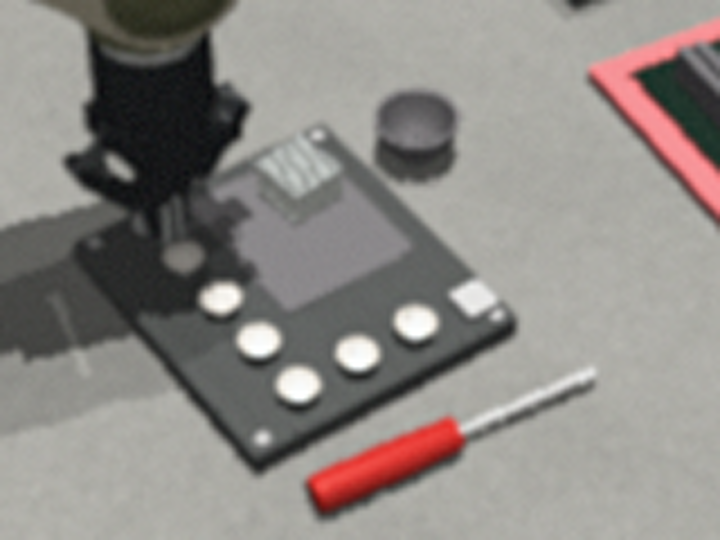

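>>> step_arm([
  [[0.022,-0.105,-0.01],0],
  [[0.022,-0.105,0],0],
  [[0.022,-0.105,0],0],
  [[0.022,-0.105,0],0],
  [[0.022,-0.105,0],0],
])

```text
time_s: 3.95
eef_pos: [487.6, 78.9, 46.8]
ee_rot: [0.548, 0.447, 0.548, -0.447]
force: [0.1, 1.5, 1.5]
grip_width: 0.002
```

Run:
```python
from h import *
s=ctrl.sense(); print(s['eef_pos'],s['force'])
c=cap('side','side5')
cv2.imwrite('pics/z5.png',cv2.resize(c['image'][170:290,260:420],None,fx=4.5,fy=4.5,interpolation=cv2.INTER_CUBIC))
print([ctrl.sense()['force'].round(2).tolist() for _ in range(3)])
```

```text
[487.60250921  78.91613492  46.83614123] [0.1368803  1.54781542 1.50494032]
[[-0.43, -0.38, 1.59], [-0.43, -0.38, 1.59], [-0.43, -0.38, 1.59]]
```

View pics/z5.png

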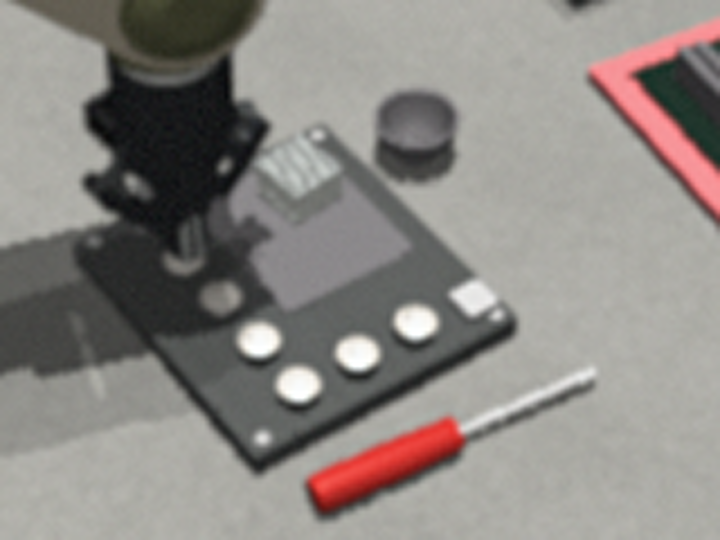

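Force is about 1.5 N and z reads 46.8, so the dip is only about 2 mm. I'll press about 1 mm deeper here and re-read.

>>> step_arm([
  [[0,0,-0.02],0],
  [[0,0,0],0],
])

```text
time_s: 4.2
eef_pos: [487.6, 79.1, 45.9]
ee_rot: [0.548, 0.447, 0.548, -0.447]
force: [0.3, -2.4, 2.3]
grip_width: 0.002
```

>>> step_arm([
  [[0,0,0],0],
])

```text
time_s: 4.3
eef_pos: [487.6, 79.3, 46.0]
ee_rot: [0.548, 0.447, 0.548, -0.447]
force: [0.3, -1.3, 2.3]
grip_width: -0.004
```

>>> step_arm([
  [[0,0,0],0],
])

```text
time_s: 4.4
eef_pos: [487.5, 79.3, 46.0]
ee_rot: [0.548, 0.447, 0.548, -0.447]
force: [1.1, -2.3, 2.8]
grip_width: -0.0
```

>>> step_arm([
  [[0,0,0],0],
])

```text
time_s: 4.5
eef_pos: [487.5, 79.4, 46.0]
ee_rot: [0.548, 0.447, 0.548, -0.447]
force: [0.3, -1.1, 2.7]
grip_width: 0.0
```

About 2.5 N at z 46.0 means a dip of about 3 mm. I'll stroke on at this height.

>>> step_arm([
  [[0.022,-0.108,0],0],
  [[0.022,-0.108,0],0],
  [[0.022,-0.108,0],0],
  [[0.022,-0.108,0],0],
  [[0.022,-0.108,0],0],
])

```text
time_s: 5.0
eef_pos: [491.7, 57.2, 45.7]
ee_rot: [0.548, 0.447, 0.548, -0.447]
force: [-0.2, 0.2, -0.8]
grip_width: 0.003
```

Run:
```python
from h import *
c=cap('side','side6')
cv2.imwrite('pics/z6.png',cv2.resize(c['image'][170:290,260:420],None,fx=4.5,fy=4.5,interpolation=cv2.INTER_CUBIC))
s=ctrl.sense(); print(s['eef_pos'],s['force'])
```

```text
[491.94333029  56.78650214  45.75323575] [-0.56245449 -0.42262042 -0.31763187]
```

View pics/z6.png

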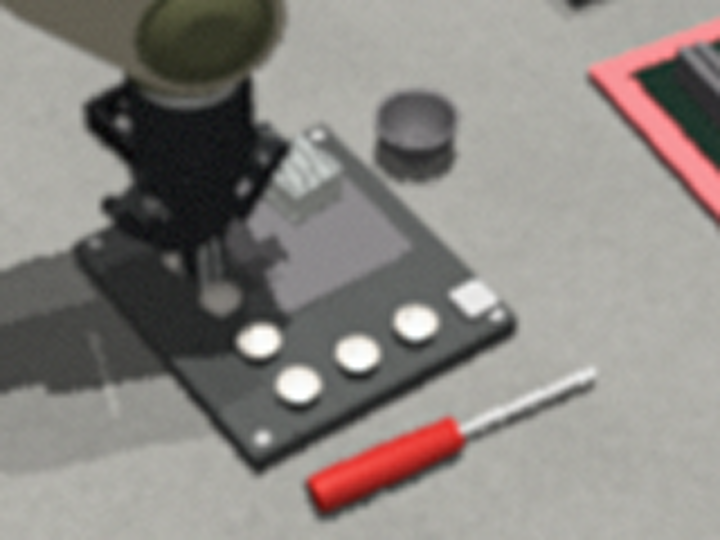

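>>> step_arm([
  [[0.022,-0.108,0],0],
  [[0.022,-0.108,0],0],
  [[0.022,-0.108,0],0],
  [[0.022,-0.108,0],0],
  [[0.022,-0.108,0],0],
])

```text
time_s: 5.55
eef_pos: [496.4, 35.8, 46.0]
ee_rot: [0.548, 0.447, 0.548, -0.447]
force: [-0.2, 1.6, 2.3]
grip_width: -0.005
```

>>> step_arm([
  [[0,0,0],0],
  [[0,0,0],0],
])

```text
time_s: 5.75
eef_pos: [496.4, 35.7, 46.0]
ee_rot: [0.548, 0.447, 0.548, -0.447]
force: [0.1, -1.4, 2.2]
grip_width: 0.001
```

Pad 1 sprang back, with no force in the gap, and pad 2 is pressed about 3 mm. Next are pads 3 and 4.

>>> step_arm([
  [[0.022,-0.108,0],0],
  [[0.022,-0.108,0],0],
  [[0.022,-0.108,0],0],
  [[0.022,-0.108,0],0],
  [[0.022,-0.108,0],0],
])

```text
time_s: 6.25
eef_pos: [500.6, 14.1, 45.7]
ee_rot: [0.548, 0.447, 0.548, -0.447]
force: [-0.9, 0.8, -0.0]
grip_width: -0.0
```

>>> step_arm([
  [[0.022,-0.108,0],0],
  [[0.022,-0.108,0],0],
  [[0.022,-0.108,0],0],
  [[0.022,-0.108,0],0],
  [[0.022,-0.108,0],0],
])

```text
time_s: 6.75
eef_pos: [505.2, -7.4, 46.0]
ee_rot: [0.548, 0.447, 0.548, -0.447]
force: [-0.2, 2.2, 2.0]
grip_width: -0.003
```

>>> step_arm([
  [[0,0,0],0],
  [[0,0,0],0],
])

```text
time_s: 6.95
eef_pos: [505.2, -7.5, 46.0]
ee_rot: [0.549, 0.447, 0.548, -0.447]
force: [0.3, -2.4, 2.2]
grip_width: 0.001
```

>>> step_arm([
  [[0.022,-0.108,0],0],
  [[0.022,-0.108,0],0],
  [[0.022,-0.108,0],0],
  [[0.022,-0.108,0],0],
  [[0.022,-0.108,0],0],
])

```text
time_s: 7.45
eef_pos: [509.4, -29.1, 45.7]
ee_rot: [0.548, 0.447, 0.548, -0.447]
force: [-0.0, 0.3, 0.4]
grip_width: -0.002
```

>>> step_arm([
  [[0.02,-0.105,0],0],
  [[0.02,-0.105,0],0],
  [[0.02,-0.105,0],0],
  [[0.02,-0.105,0],0],
  [[0.02,-0.105,0],0],
])

```text
time_s: 7.95
eef_pos: [513.5, -50.0, 46.0]
ee_rot: [0.548, 0.447, 0.548, -0.447]
force: [-0.9, 1.2, 3.3]
grip_width: 0.003
```

>>> step_arm([
  [[0,0,0],0],
  [[0,0,0],0],
])

```text
time_s: 8.15
eef_pos: [513.7, -50.2, 46.1]
ee_rot: [0.549, 0.447, 0.548, -0.447]
force: [0.7, -1.9, 2.3]
grip_width: -0.006
```

Run:
```python
from h import *
c=cap('side','side7')
cv2.imwrite('pics/z7.png',cv2.resize(c['image'][170:290,260:420],None,fx=4.5,fy=4.5,interpolation=cv2.INTER_CUBIC))
s=ctrl.sense(); print(s['eef_pos'],s['force'])
```

```text
[513.64370446 -50.01772344  46.03217912] [ 0.48876457 -1.75865841  1.64979129]
```

View pics/z7.png

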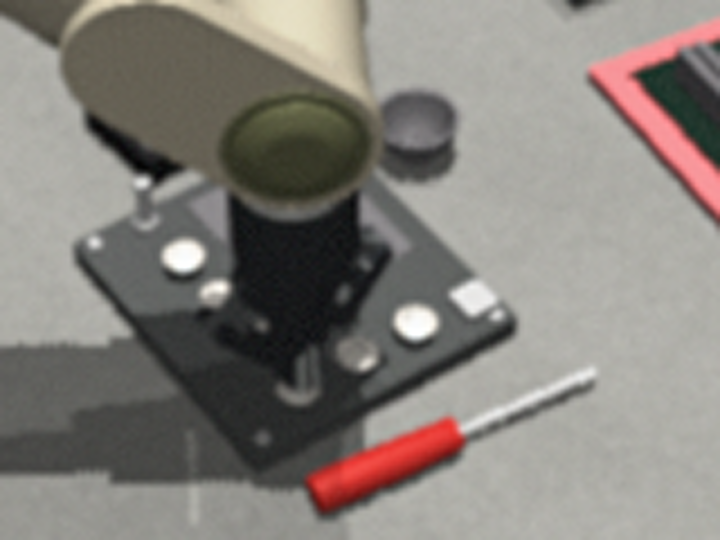

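>>> step_arm([
  [[0.108,0.022,0],0],
  [[0.108,0.022,0],0],
  [[0.108,0.022,0],0],
  [[0.108,0.022,0],0],
  [[0.108,0.022,0],0],
])

```text
time_s: 8.7
eef_pos: [535.4, -45.0, 45.7]
ee_rot: [0.548, 0.447, 0.548, -0.447]
force: [-0.3, 0.3, 0.6]
grip_width: -0.002
```

>>> step_arm([
  [[0.108,0.022,0],0],
  [[0.108,0.022,0],0],
  [[0.108,0.022,0],0],
  [[0.108,0.022,0],0],
  [[0.108,0.022,0],0],
])

```text
time_s: 9.2
eef_pos: [557.0, -40.8, 46.0]
ee_rot: [0.548, 0.447, 0.548, -0.447]
force: [-1.0, -0.0, 2.6]
grip_width: 0.005
```

>>> step_arm([
  [[0,0,0],0],
  [[0,0,0],0],
])

```text
time_s: 9.4
eef_pos: [557.3, -40.9, 46.2]
ee_rot: [0.549, 0.447, 0.548, -0.446]
force: [2.5, 0.7, 2.5]
grip_width: 0.002
```

>>> step_arm([
  [[0.108,0.022,0],0],
  [[0.108,0.022,0],0],
  [[0.108,0.022,0],0],
  [[0.108,0.022,0],0],
  [[0.108,0.022,0],0],
])

```text
time_s: 9.9
eef_pos: [578.6, -36.3, 45.7]
ee_rot: [0.548, 0.447, 0.548, -0.447]
force: [-0.6, -0.6, 0.0]
grip_width: -0.001
```

>>> step_arm([
  [[0.108,0.022,0],0],
  [[0.108,0.022,0],0],
  [[0.108,0.022,0],0],
  [[0.108,0.022,0],0],
  [[0.108,0.022,0],0],
])

```text
time_s: 10.4
eef_pos: [600.3, -32.0, 46.1]
ee_rot: [0.548, 0.447, 0.548, -0.447]
force: [-1.4, 0.6, 2.1]
grip_width: -0.001
```

>>> step_arm([
  [[0,0,0],0],
  [[0,0,0],0],
])

```text
time_s: 10.6
eef_pos: [600.4, -32.0, 46.2]
ee_rot: [0.549, 0.447, 0.548, -0.446]
force: [1.3, -0.0, 2.4]
grip_width: 0.001
```

Run:
```python
from h import *
c=cap('side','side8')
cv2.imwrite('pics/z8.png',cv2.resize(c['image'][170:290,260:420],None,fx=4.5,fy=4.5,interpolation=cv2.INTER_CUBIC))
s=ctrl.sense(); print(s['eef_pos'],s['force'])
```

```text
[600.29645521 -32.073272    46.1771638 ] [ 1.43424801 -0.09591987  2.1157966 ]
```

View pics/z8.png

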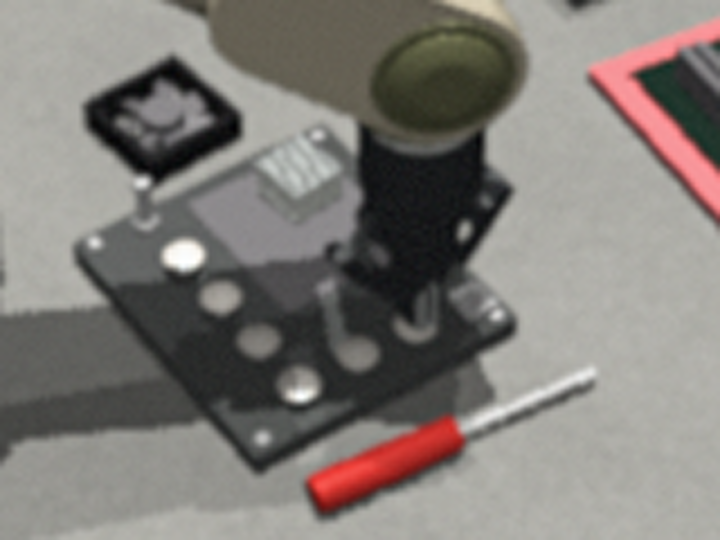

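Pad 6 has dipped at about 2.3 N. I'll lift straight up and retreat.

>>> step_arm([
  [[0,0,0.1],0],
  [[0,0,0.3],0],
  [[0,0,0.8],0],
  [[0,0,0.9],0],
  [[0,0,0.9],0],
])

```text
time_s: 11.15
eef_pos: [599.4, -32.0, 167.9]
ee_rot: [0.548, 0.447, 0.548, -0.447]
force: [0.4, -0.9, 0.0]
grip_width: 0.003
```

>>> step_arm([
  [[0,-0.9,0.5],0],
  [[0,-0.9,0.5],0],
  [[0,-0.9,0],0],
  [[0,-0.9,0],0],
  [[0,-0.5,0],0],
])

```text
time_s: 11.65
eef_pos: [599.3, -198.5, 206.5]
ee_rot: [0.548, 0.447, 0.548, -0.447]
force: [-0.0, 0.2, -0.4]
grip_width: 0.001
```

>>> step_arm([
  [[0,-0.9,0],0],
  [[0,-0.9,0],0],
  [[-0.5,-0.5,0],0],
  [[0,0,0],0],
  [[0,0,0],0],
])

```text
time_s: 12.15
eef_pos: [579.8, -287.6, 206.2]
ee_rot: [0.548, 0.447, 0.548, -0.447]
force: [-0.2, 1.3, -0.2]
grip_width: 0.0
```

Run:
```python
from h import *
c=cap('side','side9'); s=cap('scene','scene9')
cv2.imwrite('pics/z9.png',cv2.resize(s['image'][185:305,265:425],None,fx=4.5,fy=4.5,interpolation=cv2.INTER_CUBIC))
for f,c in(('scene0',s),('side0',c)):
    o=load(f)
    for n,(y0,y1,x0,x1) in {'o':(185,305,265,425) if 'sc' in f else (170,290,260,420)}.items():
        for im in(o['image'],c['image']):
            g=cv2.cvtColor(im,cv2.COLOR_BGR2HSV)[y0:y1,x0:x1]; m=((g[...,2]>165)&(g[...,1]<60)).astype(np.uint8)
            k,l,st,ce=cv2.connectedComponentsWithStats(m); print([(ce[i]+[x0,y0]).round(1).tolist() for i in range(1,k) if 30<st[i,4]<70])
st=ctrl.sense(); print(st['eef_pos'],st['force'],st['time_s'])
```

```text
[[323.9, 224.7], [317.7, 234.0], [311.1, 243.7], [304.4, 253.9], [321.2, 258.5], [338.4, 262.9], [356.7, 269.5]]
[[323.9, 224.7], [317.6, 234.0], [311.1, 243.7], [304.3, 253.9], [321.2, 258.5], [338.5, 262.9], [356.5, 269.4], [336.3, 291.1]]
[[300.3, 226.3], [308.5, 235.4], [352.0, 241.0], [317.2, 245.0], [339.1, 248.0], [325.8, 254.8]]
[[300.3, 226.1], [417.9, 228.9], [308.6, 235.4], [352.0, 240.9], [317.1, 244.9], [339.1, 247.9], [325.8, 254.7]]
[ 580.3339043  -286.86553632  206.17379466] [1.09033825 0.92119661 0.59966233] 12.25
```

View pics/z9.png

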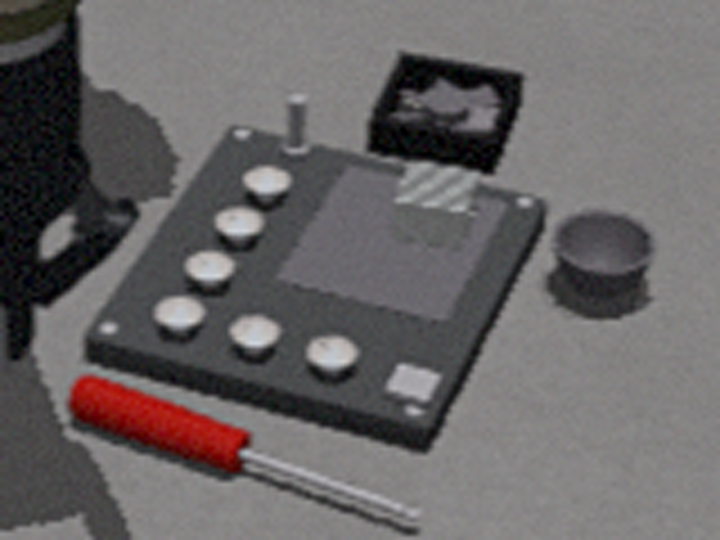

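View pics/scene9.png

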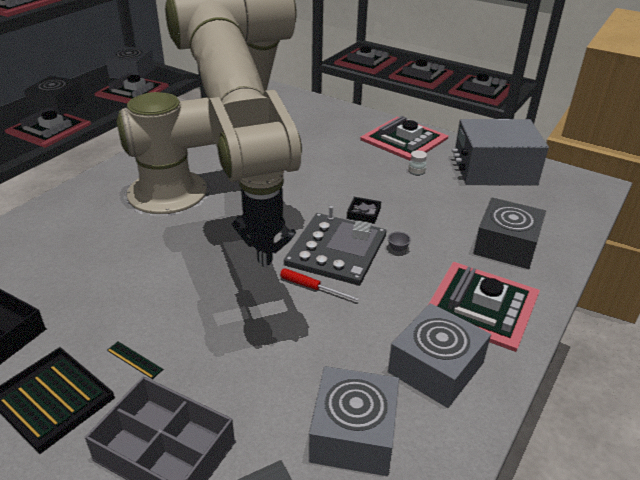

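All six pads are back at their original pixel positions, the other items look unmoved, and the arm is clear.

```bash
python3 -c "
from rig import ticket; print(ticket.finish_job())"
```

```text
the job is handed in; nothing more can be done
None
```

I stroked the closed fingertips along the row from pad 1, next to the post, round the corner at pad 4 to pad 6. I then lifted off, moved clear and handed the job in at about 12 s.

- **Dip:** With the fingertips held on each pad, the upward force was about 2.2–2.7 N, which is roughly a 3 mm dip and well short of the 12 mm stop. The highest reading was 3.3 N. My first pass onto pad 1 gave only about 1.5 N, so I pressed about 1 mm deeper there and kept that height for the rest.
- **Spring-back:** The force fell to about zero, within sensor noise, in every gap between pads. After I lifted off, all six pads were within 0.2 pixels of their starting positions in both the scene and side views.
- **Surroundings:** By eye, the post, heatsink, fan, pot, screwdriver, memory module and jar look unmoved in the final picture. The block matched its starting position to about 0.2 pixels in the scene view.

No check failed. The two fixed cameras placed the pads about 2–3 mm apart, so I averaged them, and the wrist view agreed to within about 1.5 mm.

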